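# Serve the smallest roll with the tongs

## Robot

A 7-joint arm with a two-finger parallel gripper is mounted at the origin on a cart in front of the work surface, level with it; the furniture and walls round the work are solid. World frame = base frame: x ahead of the robot, y to its left, z up, the work surface at z = 0. Lengths are in mm, angles in rad, forces in N, time in s.
With the tool pointing down it reaches from about 400 to 875 mm from the base axis. Payload 4.4 kg.
Tool frame: the origin (TCP) lies midway between the tips of the shut fingers; the grasp point (between the pads) lies 19 mm behind it (ctrl.grip_point_offset is the distance from the TCP to the grasp point, in mm); z points along the fingers, y is the line along which they close (so a half turn about z gives the same grasp; the last joint's range is limited). The gripper opens to 85 mm and grips with 20 to 120 N. Pads are 22 mm wide; open, the fingers measure 114 mm over their backs; the gripper's body (76 mm by 85 mm) begins 54 mm behind the grasp point. The pads swing forward as they close: fully open they stand 13 mm farther back than shut.
Start: joints at [1.165, 0.628, 0.038, 1.517, -0.027, 0.996, -0.02], TCP at [216.672, -612.839, 231.313] pointing down, gripper open.
Joint ranges: [-3.06, 3.06], [-0.37, 2.12], [-1.25, 1.32], [0.18, 2.47], [-1.1, 4.24], [0.23, 1.98], [-2.94, 2.94]. Speed limits (rad/s): [2.57, 2.57, 3.14, 3.14, 3.14, 3.14, 3.14].

## Interface

Orientations are given as [roll, pitch, yaw] about the fixed x, y, z axes, in that order (R = Rz(yaw) Ry(pitch) Rx(roll)).
In Python, from cell import ctrl, camrig, read_state gives the robot as it stands (ctrl), with the cameras (camrig) and the readings as plain functions.
- The arm moves only by the tool tcp_steps, called as name(argument=value, ...), one argument or row to a line, values as JSON. Schema: {"type":"object","properties":{"motion":{"type":"array","items":{"type":"object","properties":{"xyz":{"type":"array","items":{"type":"number"},"minItems":3,"maxItems":3},"r":{"type":"array","items":{"type":"number"},"minItems":3,"maxItems":3},"finger_gap":{"type":"number"}},"additionalProperties":false,"required":["finger_gap"]},"minItems":1,"maxItems":12},"only":{"type":"string"},"quiet":{"type":"boolean"},"lines":{"type":"string"}},"required":["motion"],"additionalProperties":false}. motion is a list of rows, 1 to 12 of them, each an object with the fields xyz (a list: dx, dy, dz in shares of the most that a row can go, 1 being 50 mm), r (a list: a rotation vector rx, ry, rz in shares of pi rad (1.0 is pi rad)), finger_gap (the finger opening in mm); a field left out counts as zero (the opening has to be given); each row shifts and turns the commanded pose from where the row before left it, along the tool's axes as they then stand; what a row does not reach is not made up. A row lasts 1/10 s, in which the tool goes at most 50 mm and 0.15 rad, less where a joint would pass 70% of its speed; a pose out of reach is approached as far as the arm can. The fingers move at their own pace and stop on an object; the grip force is fixed at half the most. Time passes only in rows, so rows that do not move let the fingers close. The tool returns the time, the measured TCP pose, the force, the opening and the grip force at its end. only (a regular expression) keeps the lines of the reply that match it, lines (a string "A,B") keeps lines A to B, and quiet returns only ok. No shift or turn number may pass 1 either way. Input that does not fit is refused with a message, and nothing moves.
- read_state(): the state, without advancing time (a new reading comes with each control period).
- camrig.get_image(name): name is "side" or "top" or "wrist"; returns the picture (384x512x3 uint8, blue, green, red); there is no depth.
- camrig.calibration(name): a dict with "fx", "fy", "cx", "cy" (pixels), "k1" (the pictures are not rectified: a ray, as slopes to the right and down, at radius r is drawn at 1 + k1 r^2 times it, then the intrinsics apply), "rvec" (rotation vector, rad) and "tvec" (3), from world to camera coordinates, as OpenCV has them; the wrist camera has in their place "hand_eye" (4x4, takes a point from camera to tool coordinates, whose origin is the TCP and whose axes are the flange's). Camera axes: x right, y down, z forward; pixel columns grow to the right and rows downward; lengths in mm; the calibration is good to about 2 mm. A picture is of the moment at which its call begins: read the wrist's pose just before it. calibration takes no time and is no camera call.
- ctrl.finish_job(): hands the job in; it is judged then, once.
The state is a dict: "clock": time; "qpos": joint angles; "qd": joint speeds; "tau": joint torques, N m; "eef_pos": TCP position; "tool_rot": TCP orientation; "force": force on the tool from outside, world axes, zero at the start; "torque": the same for the moment, N m; "width": finger opening in mm; "gripper_force": force on a finger pad.
Only numpy, scipy, OpenCV 4.12 (cv2) and the standard library are available. Lean on these libraries where they do the work, as an engineer would, in place of code of your own. Each camera call takes 0.05 s, during which the arm holds its last target. There are 200 camera calls.

## Task

Pick up the kitchen tongs, close their jaws on the smallest of the three bread rolls on the chopping board and lift it well clear, its underside at least 10 cm above the board. Touch the rolls only with the tongs, and leave the other two rolls, the salt shaker and the garlic where they are. The program finishes while the gripper is still squeezing the tongs and the roll is held still between their jaws.

Things in the scene. Friction and masses are not known exactly. Their poses are not given: they have to be found in the camera images.
- tongs: Sprung steel kitchen tongs, black jaws, about 230 mm long, 20 mm tall (jaws 24), lying on the worktop, the two arms side by side as an open V; 110 g, balance 15 mm ahead of the origin. Origin: midway between the arms at the place to grip, level with the underside; x to the jaws along the V's midline (arm strips mirror each other), z up, y across. Pivot at x = -90 mm, its hanging loop to -118
- tongs_arm (a joint): how far the tongs are closed, rad: 0 open (jaws 72 mm apart inside), 0.18 jaws 40 mm apart and arms parallel, 0.26 stop. Springs back to 0 when let go. At the grip the spring resists with 3 N when open, 6 N at 0.18; half of any further squeeze reaches the roll. Closing turns the body frame against the midline, by up to 0.13 rad
- tongs_grip (a point): centre of the place to grip, 10 mm above the tongs' origin: upright steel strips 20 mm tall, straight from 25 mm behind to 30 mm ahead of here. Pinch across both arms from above: 52 mm over the outer faces when open, 36 mm at joint 0.18. Squeezed to about 46 mm the tongs can be carried, jaws still about 60 mm apart inside
- tongs_jaws (a point): middle between the jaw plates of the open tongs, 90 mm ahead of the grip, 12 mm above the underside. Plates flat, upright, 42 mm long, 24 mm tall; open: 72 mm apart inside, 82 mm over the outside
- roll_small: the smallest bread roll: round, brown, domed, with one pale score line; 40 mm across, 32 mm tall, sides upright from 8 to 16 mm above its underside, 20 to 45 g. Origin at the centre of its underside, z up
- roll_medium: look-alike bread roll, 50 mm across, 38 mm tall; origin at the centre of its underside
- roll_large: look-alike bread roll, 60 mm across, 44 mm tall; origin at the centre of its underside
- board: beech chopping board, 315 x 405 x 20 mm, fixed on the worktop; origin at the centre of its underside, top 20 mm above it, y along its long side. The three rolls stand in a row along y about 120 mm apart, a little beyond its middle, in any order; the shaker and the garlic stand about 80 mm farther back (+x), over the gaps between the rolls
- shaker: salt shaker, glass with a white domed top, 38 mm across, 59 mm tall, loose on the back of the board; origin at the centre of its underside
- garlic_bulb: garlic bulb, 60 mm across, 59 mm tall, loose on the back of the board; origin at the centre of its underside

How it is judged (in metres and radians):
On the way:
1. the tongs are lifted off the worktop in the gripper (height (world z) of tongs above 0.015 m and contact force between the fingers and tongs above 0.5 N), for 0.2 s.
At the end, for the whole second after the job is handed in: For the last second: smallest roll 95 mm or more above the board, squeezed (over 0.3 N) between the jaw plates (within 35 mm of their middle), carried by nothing else; gripper squeezing the tongs (over 1 N); both still; other rolls, shaker, garlic within 25 mm of their start (height (world z) of roll_small above 0.115 m and contact force between the fingers and tongs above 1 N and contact force between tongs_arm and roll_small above 0.3 N and contact force between each of board, the fingers, the arm and roll_small below 0.05 N and x of roll_small in the frame of tongs between 0.055 and 0.125 m and y of roll_small in the frame of tongs between -0.04 and 0.04 m and z of roll_small in the frame of tongs between -0.035 and 0.015 m and value of joint tongs_arm above 0.1 rad and linear speed of each of roll_small, tongs below 0.03 m/s and distance of each of roll_medium, roll_large, shaker, garlic_bulb from where it was at the start of the episode below 0.025 m); the arm keeps its last pose, push and grip.
It fails at once if the gripper or arm touches a roll (contact force between any of the fingers, the arm and roll_small above 0.3 N or contact force between any of the fingers, the arm and roll_medium above 0.3 N or contact force between any of the fingers, the arm and roll_large above 0.3 N).
It fails at once if another roll, the shaker or the garlic is moved by more than 25 mm (distance of any of roll_medium, roll_large, shaker, garlic_bulb from where it was at the start of the episode above 0.025 m).
It also fails if it takes over 37 s, if anything falls off the work surface, if the arm or the gripper's body presses on something with over 40 N, if the wrist force passes 120 N, or if a joint passes its speed limit or range.

## Working session

There is one attempt and no reset: what is moved stays moved. The work goes in short steps, Python scripts to look and compute and a tool call to move; the robot and the scene stay as the last step left them, time stands still between calls to the robot, and variables do not carry over. Pictures are saved under pics/ and viewed, at most 11 in all, crops included, and the job is handed in when it is done.

```bash
ls; mkdir -p pics
```

Run:
```python
from cell import ctrl, camrig, read_state
import cv2
for n in("side","top"):
    im=camrig.get_image(n); cv2.imwrite(f"pics/{n}0.png",im); print(n,camrig.calibration(n))
s=read_state(); print(s); print(camrig.calibration("wrist"))
```

```text
cell.py
pics
side {'fx': 400.0484448643033, 'fy': 400.0484448643033, 'cx': 254.777584710432, 'cy': 192.65495778443318, 'k1': 0.002077258944860326, 'rvec': array([ 0.93415425, -2.36194463,  1.22221715]), 'tvec': array([385.44298091, 242.16702646, 778.76803021])}
top {'fx': 485.4544331070581, 'fy': 485.4544331070581, 'cx': 254.10132886848132, 'cy': 196.4413727607623, 'k1': -0.055951712244045326, 'rvec': array([ 2.11227108, -2.13278832,  0.21394968]), 'tvec': array([  18.64805178,  513.94046495, 1277.74608615])}
{'clock': 0.1, 'qpos': array([ 1.16520542,  0.62922947,  0.03843764,  1.51828473, -0.02695825,
        0.99629552, -0.02001225]), 'qd': array([ 0.00058354, -0.0025507 ,  0.0012609 , -0.00296356,  0.00081324,
        0.00089083,  0.00084876]), 'tau': array([ 3.02230801e-03, -5.64531362e+01,  1.23025585e+00, -1.93970954e+01,
        1.12095513e-02,  5.52463287e-03,  3.93177356e-05]), 'eef_pos': array([ 216.47096716, -612.29530196,  230.49123329]), 'tool_rot': array([-3.13989396e+00,  4.70284162e-05,  3.39806792e-01]), 'force': array([-0.31167914,  0.39229574, -0.28140314]), 'torque': array([ 0.03574932,  0.00171266, -0.00523174]), 'gripper_force': 0.0, 'width': 85.62287985248406}
{'fx': 267.7631477485759, 'fy': 267.7631477485759, 'cx': 255.32966407349227, 'cy': 191.02367872519426, 'k1': -0.040033800327107655, 'hand_eye': array([[-1.11654494e-03, -9.63792563e-01, -2.66650798e-01,
         6.87252632e+01],
       [ 9.99999186e-01, -1.24078036e-03,  2.97433398e-04,
         9.80260476e-01],
       [-6.17519171e-04, -2.66650249e-01,  9.63793164e-01,
        -1.43032477e+02],
       [ 0.00000000e+00,  0.00000000e+00,  0.00000000e+00,
         1.00000000e+00]])}
```

View pics/top0.png

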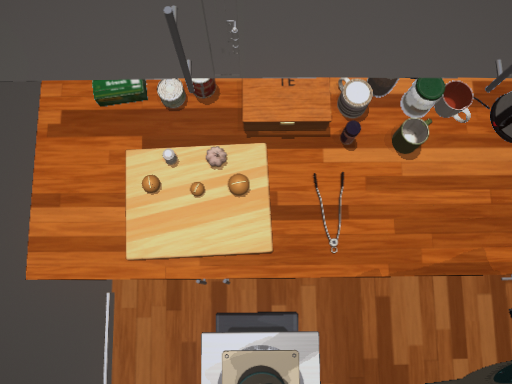

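View pics/side0.png

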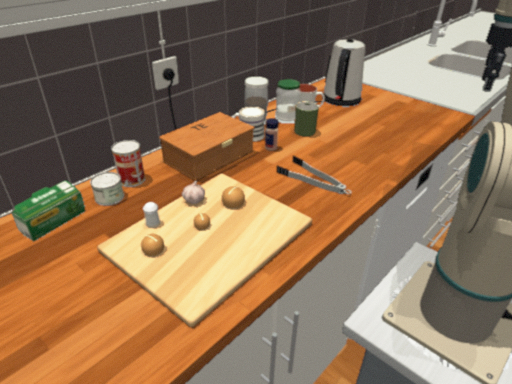

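The top view shows the rolls at about (151,184), (197,189) and (239,184), so the smallest is in the middle. The garlic is at (216,156) and the shaker at (170,157). The tongs have their jaws at (317,177) and (342,177) and the pivot at (334,242).

Create h.py:
```python
import numpy as np, cv2
from cell import ctrl, camrig, read_state
from scipy.spatial.transform import Rotation as R
def cam(n,s=None):
    c=camrig.calibration(n)
    if n=="wrist":
        s=s or read_state(); T=np.eye(4); T[:3,:3]=R.from_euler('xyz',s['tool_rot']).as_matrix(); T[:3,3]=s['eef_pos']
        M=T@c['hand_eye']; return c,M[:3,:3],M[:3,3]
    r=cv2.Rodrigues(c['rvec'])[0]; return c,r.T,-r.T@c['tvec']
def ray(n,uv,s=None):
    c,Rm,o=cam(n,s); d=(np.array(uv,float).reshape(-1,2)-[c['cx'],c['cy']])/[c['fx'],c['fy']]
    u=d.copy()
    for _ in range(10): u=d/(1+c['k1']*(u**2).sum(1,keepdims=True))
    return o,np.c_[u,np.ones(len(u))]@Rm.T
def plane(n,uv,z,s=None):
    o,d=ray(n,uv,s); return o+d*((z-o[2])/d[:,2])[:,None]
def proj(n,P,s=None):
    c,Rm,o=cam(n,s); p=(np.array(P,float).reshape(-1,3)-o)@Rm; u=p[:,:2]/p[:,2:]
    u=u*(1+c['k1']*(u**2).sum(1,keepdims=True)); return u*[c['fx'],c['fy']]+[c['cx'],c['cy']]
```

Run:
```python
from h import *
np.set_printoptions(precision=1,suppress=True)
im=cv2.imread("pics/top0.png"); hsv=cv2.cvtColor(im,cv2.COLOR_BGR2HSV)
def blobs(m,x0,y0,x1,y1,amin):
    k=np.zeros_like(m);k[y0:y1,x0:x1]=m[y0:y1,x0:x1]
    n,l,st,ce=cv2.connectedComponentsWithStats(k)
    return [(ce[i],st[i]) for i in range(1,n) if st[i][4]>=amin]
roll=((hsv[...,2]<175)&(hsv[...,1]>110)).astype(np.uint8)
for c,s in blobs(roll,132,165,262,205,40): print("roll",c,s,plane("top",c,35)[0])
dark=(hsv[...,2]<60).astype(np.uint8)
for c,s in blobs(dark,305,160,352,215,8): print("dark",c,s,plane("top",c,20)[0])
met=((hsv[...,1]<110)&(hsv[...,2]>50)).astype(np.uint8)
for c,s in blobs(met,305,165,352,262,8): print("met",c,s,plane("top",c,15)[0])
for p in [(334,242),(317,174),(342,174),(334,250)]: print(p,plane("top",p,20)[0])
big=cv2.resize(im[160:260,290:370],None,fx=6,fy=6,interpolation=cv2.INTER_CUBIC)
side=cv2.imread("pics/side0.png"); b2=cv2.resize(side[145:205,265:360],None,fx=6,fy=6)
cv2.imwrite("pics/tongs.png",big)
```

```text
roll [217.3 166.9] [210 165  16   5  44] [602.2 115.8  35. ]
roll [152.3 185.5] [142 175  20  20 211] [550.7 296.4  35. ]
roll [239.3 186.5] [228 174  22  23 257] [545.6  54.5  35. ]
roll [197.9 190.2] [190 182  15  16 124] [536.  169.2  35. ]
dark [341.5 179.9] [341 173   2  14  24] [ 565.3 -234.1   20. ]
dark [315.  180.7] [314 174   3  14  19] [ 563.6 -158.8   20. ]
met [331.6 222.4] [316 186  27  67 270] [ 445.2 -201.7   15. ]
(334, 242) [ 390.1 -205.4   20. ]
(317, 174) [ 583.1 -165.1   20. ]
(342, 174) [ 582.5 -236.2   20. ]
(334, 250) [ 368.1 -204.5   20. ]
```

View pics/tongs.png

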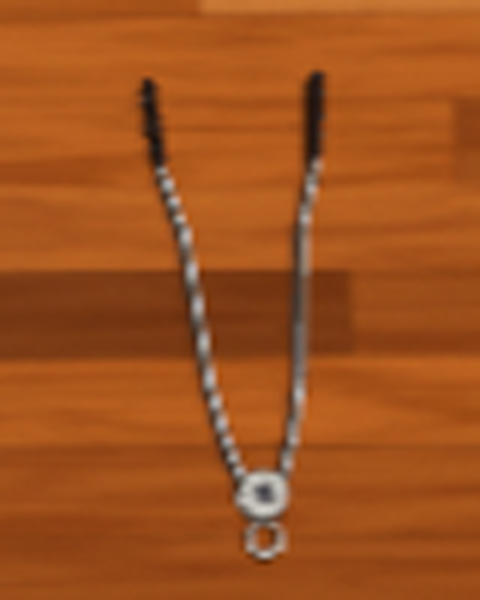

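The crop shows the V opening towards +x. The jaw centres are at (315.0,180.5) and (342.5,179.5) and the pivot is at (334,242). That puts the grip at about (477,-201) with yaw near 0.05.

Careful with the scale: shifts go in shares of 50 mm and turns go in shares of pi rad. That gives: 35 mm is 0.7, 33 mm is 0.66.

tcp_steps(
  motion=[
    {"xyz": [0.7, -0.54, 0.08], "finger_gap": 85},
    {"xyz": [0.7, -0.54, 0.08], "finger_gap": 85},
    {"xyz": [0.7, -0.54, 0.08], "finger_gap": 85},
    {"xyz": [0.7, -0.54, 0.08], "finger_gap": 85},
    {"xyz": [0.7, -0.54, 0.08], "finger_gap": 85},
    {"xyz": [0.7, -0.54, 0.08], "finger_gap": 85},
    {"xyz": [0.7, -0.54, 0.08], "finger_gap": 85},
    {"xyz": [0.7, -0.54, 0.08], "finger_gap": 85},
    {"xyz": [0.7, -0.54, 0.08], "finger_gap": 85},
    {"xyz": [0.7, -0.54, 0.08], "finger_gap": 85},
    {"xyz": [0.66, -0.6, 0.08], "finger_gap": 85},
  ],
)

```text
clock: 1.2
eef_pos: [478.7, -200.9, 187.0]
tool_rot: [3.141, -0.0, 0.34]
force: [0.8, 0.3, 0.1]
width: 84.9
gripper_force: 0.0
```

tcp_steps(
  motion=[
    {"xyz": [0, 0, 0.1], "r": [0, 0, 0.0462], "finger_gap": 85},
    {"xyz": [0, 0, 0.1], "r": [0, 0, 0.0462], "finger_gap": 85},
    {"finger_gap": 85},
  ],
)

```text
clock: 1.5
eef_pos: [477.3, -201.6, 176.5]
tool_rot: [-3.141, 0.002, 0.05]
force: [0.0, 0.1, 0.3]
width: 84.9
gripper_force: 0.0
```

Run:
```python
from h import *
np.set_printoptions(precision=1,suppress=True)
s=read_state(); im=camrig.get_image("wrist"); cv2.imwrite("pics/w1.png",im)
print(s['eef_pos'],s['tool_rot'])
print(proj("wrist",[[477,-201,20],[565,-196,24],[390,-205,20]],s))
```

```text
[ 477.3 -201.6  176.5] [-3.1  0.   0.1]
[[254.2 179.3]
 [253.5  98.3]
 [254.1 248. ]]
```

View pics/w1.png

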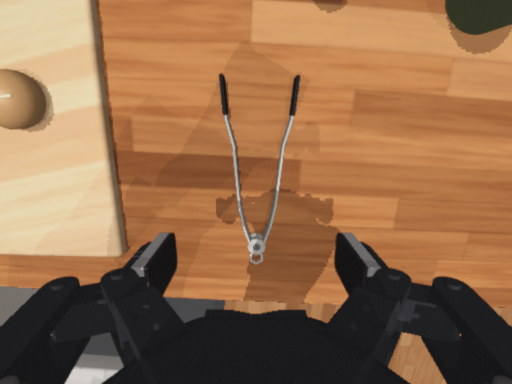

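The wrist view shows the jaw plates centred at about (224,95) and (295,95), the pivot at (257,244), and nothing in the way.

Run:
```python
from h import *
np.set_printoptions(precision=2,suppress=True)
s=read_state(); im=cv2.imread("pics/w1.png"); g=im.max(2)
m=np.zeros_like(g); m[60:118,205:310]=(g[60:118,205:310]<60)
n,l,st,ce=cv2.connectedComponentsWithStats(m)
c=[ce[i] for i in range(1,n) if st[i][4]>80]; print(c)
J=plane("wrist",c,24,s); print(J); 
hsv=cv2.cvtColor(im,cv2.COLOR_BGR2HSV)
for r in (150,165,180,195): 
    x=np.where(hsv[r,225:300,1]<70)[0]+225; print(r,x, plane("wrist",[(x.min(),r),(x.max(),r)],20,s)[:,:2].ravel() if len(x) else '')
print(plane("wrist",(257,243.5),20,s))
```

```text
[array([223.53,  94.54]), array([294.14,  95.19])]
[[ 567.45 -164.67   24.  ]
 [ 570.67 -238.63   24.  ]]
150 [233 234 235 280 281 282 283] [ 509.44 -176.1   512.34 -231.83]
165 [234 235 236 237 278 279 280 281] [ 492.57 -177.75  495.33 -230.9 ]
180 [235 236 237 238 276 277 278 279] [ 475.2  -179.44  477.82 -229.94]
195 [237 238 239 274 275 276 277] [ 457.36 -182.34  459.78 -228.97]
[[ 396.42 -208.99   20.  ]]
```

To row units: 40 mm is 0.8, 2.5 mm is 0.05.

tcp_steps(
  motion=[
    {"xyz": [0.05, 0.05, 0.7], "finger_gap": 66},
    {"xyz": [0, 0, 0.8], "finger_gap": 66},
    {"xyz": [0, 0, 0.8], "finger_gap": 66},
    {"xyz": [0, 0, 0.6], "finger_gap": 66},
    {"xyz": [0, 0, 0.3], "finger_gap": 66},
    {"xyz": [0, 0, 0.16], "finger_gap": 66},
    {"finger_gap": 66},
    {"finger_gap": 66},
  ],
)

```text
clock: 2.35
eef_pos: [481.0, -205.2, 10.1]
tool_rot: [3.141, -0.001, 0.05]
force: [-0.2, -0.7, 0.6]
width: 66.3
gripper_force: 0.0
```

Run:
```python
from h import *
im=camrig.get_image("side"); cv2.imwrite("pics/s2.png",cv2.resize(im[110:230,250:410],None,fx=4,fy=4))
```

```text
(no output)
```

View pics/s2.png

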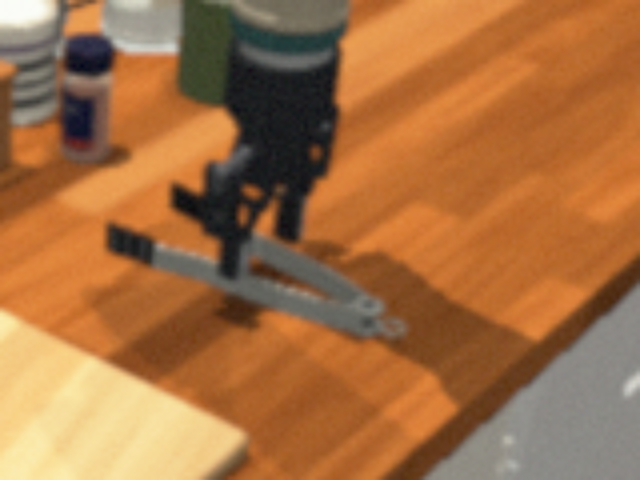

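The near finger at about (228,260) in the crop stands outside the near strip, with the other finger beyond the far one, so the grip is straddled. I'll go down 12 mm and close to 46.

To row units: 7 mm is 0.14, 5 mm is 0.1.

tcp_steps(
  motion=[
    {"xyz": [0, 0, 0.14], "finger_gap": 62},
    {"xyz": [0, 0, 0.1], "finger_gap": 58},
    {"finger_gap": 54},
    {"finger_gap": 50},
    {"finger_gap": 46},
    {"finger_gap": 46},
    {"finger_gap": 46},
    {"finger_gap": 46},
  ],
)

```text
clock: 3.2
eef_pos: [480.8, -205.0, -2.2]
tool_rot: [3.141, -0.001, 0.05]
force: [-0.3, -0.4, 6.0]
width: 46.3
gripper_force: 5.5
```

To row units: -30 mm is -0.6, -25 mm is -0.5.

tcp_steps(
  motion=[
    {"xyz": [0, 0, -0.1], "finger_gap": 46},
    {"xyz": [0, 0, -0.3], "finger_gap": 46},
    {"xyz": [0, 0, -0.5], "finger_gap": 46},
    {"xyz": [0, 0, -0.6], "finger_gap": 46},
    {"xyz": [0, 0, -0.6], "finger_gap": 46},
    {"xyz": [0, 0, -0.4], "finger_gap": 46},
    {"xyz": [0, 0, -0.16], "finger_gap": 46},
    {"finger_gap": 46},
    {"finger_gap": 46},
  ],
)

```text
clock: 4.1
eef_pos: [479.7, -204.4, 129.5]
tool_rot: [-3.141, 0.002, 0.05]
force: [-0.6, 0.1, -1.9]
width: 46.3
gripper_force: 3.8
```

Run:
```python
from h import *
np.set_printoptions(precision=2,suppress=True)
s=read_state(); im=camrig.get_image("wrist"); cv2.imwrite("pics/w3.png",im)
print(s['eef_pos'],s['tool_rot'])
im=camrig.get_image("side"); cv2.imwrite("pics/s3.png",cv2.resize(im[90:250,190:410],None,fx=3.5,fy=3.5))
```

```text
[ 479.74 -204.35  129.47] [-3.14  0.    0.05]
```

View pics/w3.png

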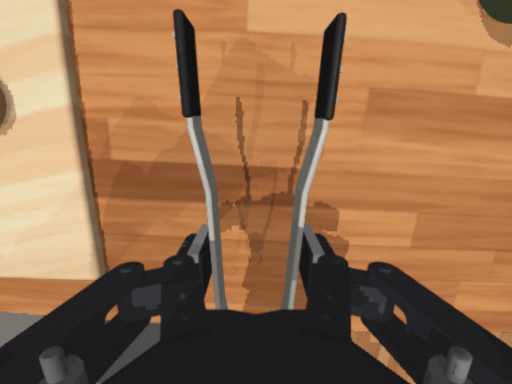

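View pics/s3.png

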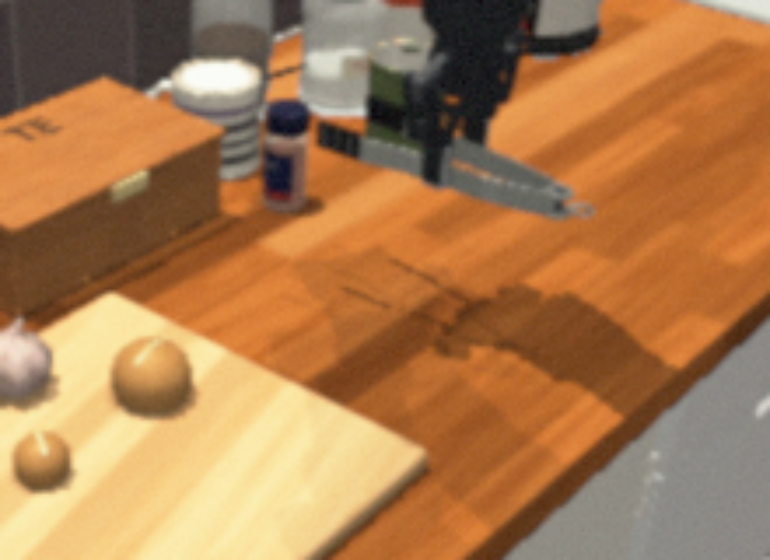

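The wrist view shows the tongs held, with the left jaw running from (184,12) to (190,115) and the right from (338,15) to (327,115). The side view shows them lifted clear and close to level. Next I'll carry them above the roll, backing off in x.

To row units: -40 mm is -0.8, -30 mm is -0.6.

tcp_steps(
  motion=[
    {"xyz": [-0.04, -0.3, 0], "finger_gap": 46},
    {"xyz": [-0.04, -0.6, 0], "finger_gap": 46},
    {"xyz": [-0.04, -0.8, 0], "finger_gap": 46},
    {"xyz": [-0.04, -0.8, 0], "finger_gap": 46},
    {"xyz": [-0.04, -0.8, 0], "finger_gap": 46},
    {"xyz": [-0.04, -0.8, 0], "finger_gap": 46},
    {"xyz": [-0.04, -0.8, 0], "finger_gap": 46},
    {"xyz": [0, -0.8, 0], "finger_gap": 46},
    {"xyz": [0, -0.8, 0], "finger_gap": 46},
    {"xyz": [0, -0.5, 0], "finger_gap": 46},
    {"xyz": [0, -0.32, 0], "finger_gap": 46},
    {"finger_gap": 46},
  ],
)

```text
clock: 5.4
eef_pos: [446.6, 163.7, 129.6]
tool_rot: [-3.14, 0.002, 0.056]
force: [0.1, -1.2, -1.3]
width: 45.9
gripper_force: 3.8
```

tcp_steps(
  motion=[
    {"finger_gap": 46},
    {"finger_gap": 46},
  ],
)

```text
clock: 5.6
eef_pos: [447.8, 158.9, 130.1]
tool_rot: [3.141, 0.001, 0.048]
force: [0.6, 0.2, -0.9]
width: 46.2
gripper_force: 3.8
```

Run:
```python
from h import *
np.set_printoptions(precision=2,suppress=True)
s=read_state(); im=camrig.get_image("wrist"); cv2.imwrite("pics/w4.png",im)
print(s['eef_pos'],s['tool_rot'])
```

```text
[447.77 158.89 130.09] [3.14 0.   0.05]
```

View pics/w4.png

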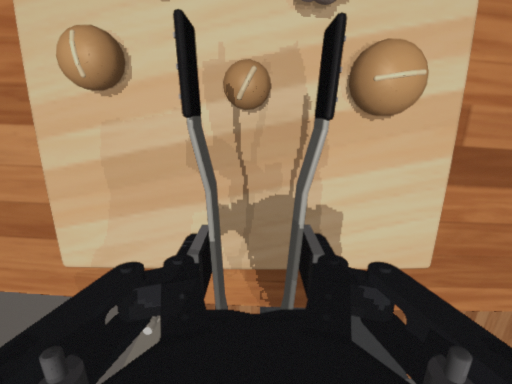

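The wrist view shows the small roll at about (247,84) between and below the jaws, with the others at (90,57) and (388,77).

Run:
```python
from h import *
np.set_printoptions(precision=2,suppress=True)
s=read_state(); im=cv2.imread("pics/w4.png"); hsv=cv2.cvtColor(im,cv2.COLOR_BGR2HSV)
T=R.from_euler('xyz',s['tool_rot']); tool=lambda P:T.inv().apply(P-s['eef_pos'])
m=np.zeros(im.shape[:2],np.uint8); m[50:120,215:290]=((hsv[...,2]<190)&(hsv[...,1]>115))[50:120,215:290]
m=cv2.morphologyEx(m,cv2.MORPH_OPEN,np.ones((7,7)))
c=max(cv2.findContours(m,0,2)[0],key=cv2.contourArea); (x,y),r=cv2.minEnclosingCircle(c); print("roll",x,y,r,cv2.boundingRect(c))
bx=cv2.boundingRect(c); uv=(bx[0]+bx[2]/2,bx[1]+bx[3]/2)
for z in(33,38): print(plane("wrist",uv,z,s), tool(plane("wrist",uv,z,s)))
e=plane("wrist",[(bx[0],uv[1]),(bx[0]+bx[2],uv[1])],36,s); print("dia",np.linalg.norm(e[1]-e[0]))
z0=s['eef_pos'][2]+2.2
# outer top edges of jaw: front & back
P=plane("wrist",[(179,12),(342,14),(187,116),(330,118)],z0+24,s); print("jaw top corners tool",tool(P)); print(proj("wrist",[[0,0,0]],s))
```

```text
roll 246.82000732421875 83.913330078125 24.866941452026367 (224, 60, 46, 49)
[[543.31 169.56  33.  ]] [[95.76 -6.27 97.12]]
[[542.77 169.4   38.  ]] [[95.2  -6.13 92.12]]
dia 38.31441025765942
jaw top corners tool [[108.97 -29.   -26.28]
 [108.28  34.5  -26.24]
 [ 69.57 -28.2  -26.26]
 [ 68.69  32.26 -26.22]]
[[341.66 463.29]]
```

Run:
```python
from h import *
np.set_printoptions(precision=1,suppress=True)
s=read_state(); im=camrig.get_image("side")
T=R.from_euler('xyz',s['tool_rot']); w=lambda p:T.apply(p)+s['eef_pos']
# predicted (level) corners in tool: jaw ends x 69..111, y outer ±35, z bottom -2, top -26 ; pivot
pts=[[111,-33,-2.2],[111,-33,-26.2],[69,-33,-2.2],[69,-33,-26.2],[-90,2,-2.2],[-90,2,-22.2]]
uv=proj("side",w(np.array(pts))); print(uv)
x0,y0=130,90; k=4
b=cv2.resize(im[y0:y0+150,x0:x0+200],None,fx=k,fy=k,interpolation=cv2.INTER_CUBIC)
for u in uv: cv2.circle(b,tuple(int(t) for t in (u-[x0,y0]+.5)*k),3,(0,0,255),-1)
cv2.imwrite("pics/s4.png",b)
```

```text
[[184.6 189.3]
 [183.6 180.3]
 [197.7 196.6]
 [196.9 187.5]
 [265.1 219.5]
 [265.4 211.7]]
```

View pics/s4.png

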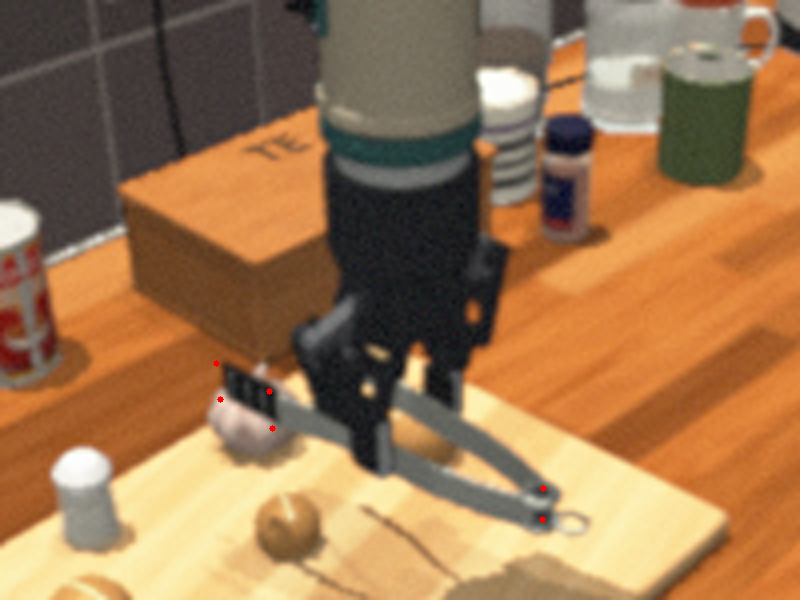

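The side view shows the tongs level to within about 2 mm: the jaw at (224–275, 364–418) matches the predicted marks. The roll is about 7 mm ahead of the jaw middle and 8 mm to the left. I'll correct for that and go down to just above it.

To row units: 25 mm is 0.5, 20 mm is 0.4.

tcp_steps(
  motion=[
    {"xyz": [0.06, -0.08, 0.3], "finger_gap": 46},
    {"xyz": [0.08, -0.08, 0.5], "finger_gap": 46},
    {"xyz": [0, 0, 0.4], "finger_gap": 46},
    {"xyz": [0, 0, 0.2], "finger_gap": 46},
    {"finger_gap": 46},
    {"finger_gap": 46},
  ],
)

```text
clock: 6.3
eef_pos: [455.1, 168.0, 60.7]
tool_rot: [3.142, -0.0, 0.049]
force: [-0.8, 1.0, -1.0]
width: 46.2
gripper_force: 3.8
```

Run:
```python
from h import *
np.set_printoptions(precision=2,suppress=True)
s=read_state(); im=camrig.get_image("wrist"); cv2.imwrite("pics/w5.png",im)
T=R.from_euler('xyz',s['tool_rot']); tool=lambda P:T.inv().apply(P-s['eef_pos'])
hsv=cv2.cvtColor(im,cv2.COLOR_BGR2HSV)
m=np.zeros(im.shape[:2],np.uint8); m[10:120,205:310]=((hsv[...,2]<190)&(hsv[...,2]>60)&(hsv[...,1]>115))[10:120,205:310]
m=cv2.morphologyEx(m,cv2.MORPH_OPEN,np.ones((9,9)))
c=max(cv2.findContours(m,0,2)[0],key=cv2.contourArea); b=cv2.boundingRect(c); uv=(b[0]+b[2]/2,b[1]+b[3]/2); print(b,uv,tool(plane("wrist",uv,37,s)))
```

```text
(225, 49, 67, 70) (258.5, 84.0) [[87.84  2.55 23.75]]
```

View pics/w5.png

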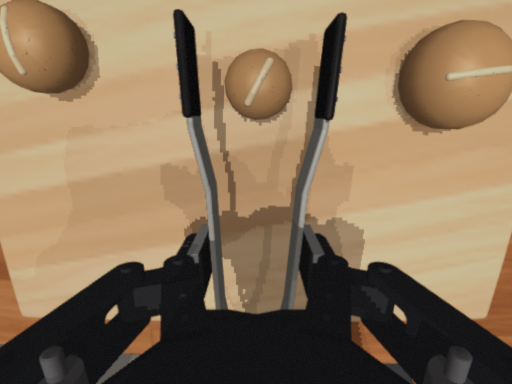

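The roll at (258,84) is centred between the jaws, at tool (88, 2.5). I'll descend.

tcp_steps(
  motion=[
    {"xyz": [0, 0, 0.24], "finger_gap": 46},
    {"xyz": [0, 0, 0.28], "finger_gap": 46},
    {"xyz": [0, 0, 0.16], "finger_gap": 46},
    {"xyz": [0, 0, 0.06], "finger_gap": 46},
    {"finger_gap": 46},
    {"finger_gap": 46},
  ],
)

```text
clock: 6.95
eef_pos: [455.0, 168.5, 23.5]
tool_rot: [-3.142, -0.0, 0.05]
force: [0.4, 0.8, -0.0]
width: 45.9
gripper_force: 3.8
```

tcp_steps(
  motion=[
    {"finger_gap": 43},
    {"finger_gap": 40},
    {"finger_gap": 38},
    {"finger_gap": 36},
    {"finger_gap": 34},
    {"finger_gap": 32},
    {"finger_gap": 32},
    {"finger_gap": 32},
    {"finger_gap": 32},
  ],
)

```text
clock: 7.85
eef_pos: [454.9, 168.4, 23.4]
tool_rot: [-3.142, -0.0, 0.05]
force: [-0.2, -0.2, 1.1]
width: 34.7
gripper_force: 59.3
```

The fingers stalled at 34.7 mm with 59 N, so the roll is clamped. Lifting.

To row units: -25 mm is -0.5, -20 mm is -0.4.

tcp_steps(
  motion=[
    {"xyz": [0, 0, -0.08], "finger_gap": 32},
    {"xyz": [0, 0, -0.2], "finger_gap": 32},
    {"xyz": [0, 0, -0.4], "finger_gap": 32},
    {"xyz": [0, 0, -0.5], "finger_gap": 32},
    {"xyz": [0, 0, -0.5], "finger_gap": 32},
    {"xyz": [0, 0, -0.5], "finger_gap": 32},
    {"xyz": [0, 0, -0.3], "finger_gap": 32},
    {"xyz": [0, 0, -0.12], "finger_gap": 32},
    {"finger_gap": 32},
    {"finger_gap": 32},
    {"finger_gap": 32},
    {"finger_gap": 32},
  ],
)

```text
clock: 9.05
eef_pos: [454.3, 168.2, 152.5]
tool_rot: [3.141, 0.002, 0.05]
force: [-0.0, -0.2, -2.8]
width: 34.1
gripper_force: 59.7
```

Run:
```python
from h import *
a=camrig.get_image("side"); b=camrig.get_image("wrist")
c=cv2.resize(a[80:290,100:350],(457,384)); cv2.imwrite("pics/f.png",cv2.resize(np.hstack([c,b[:, :]]),None,fx=.82,fy=.82))
```

```text
(no output)
```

View pics/f.png

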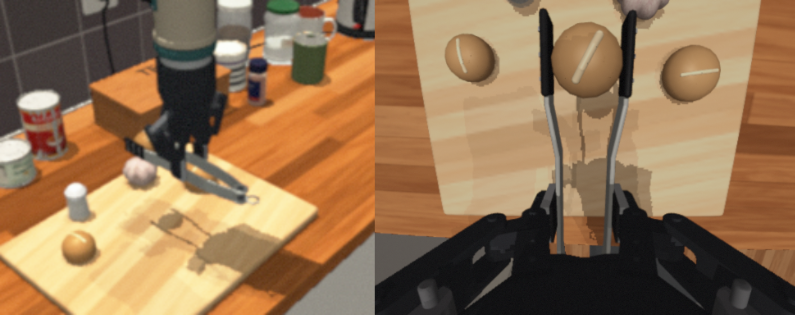

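The wrist half shows the small roll at (587,60) clamped between the jaws, about 129 mm up. The other rolls, the shaker and the garlic are undisturbed. I'll settle briefly and hand in.

tcp_steps(
  motion=[
    {"finger_gap": 32},
    {"finger_gap": 32},
    {"finger_gap": 32},
    {"finger_gap": 32},
    {"finger_gap": 32},
  ],
)

```text
clock: 9.65
eef_pos: [454.8, 168.5, 153.4]
tool_rot: [-3.142, -0.0, 0.05]
force: [-0.9, -0.5, -2.3]
width: 34.4
gripper_force: 59.7
```

```bash
python3 -c "
from cell import ctrl, camrig, read_state
print(ctrl.finish_job())"
```

```text
the job is handed in; nothing more can be done
None
```

I handed the job in at 9.65 s with the smallest roll clamped in the tongs about 13 cm above the board and the gripper still squeezing at 60 N; the other rolls, the shaker and the garlic looked untouched, and no verdict was returned.

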